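# Draw the loaded movement tray out of the inspection machine with the tray hook

## Task

Take the tray hook from its bench rest, let its foot down through the finger hole of the tray that carries the clear watch-movement boxes, and with the hook draw that tray slowly and gently out until you feel it come up firmly against its stop. Unhook without shifting the tray off its stop, and lay the hook back in the notches of its rest. Do not touch the trays or their lanes with the gripper, do not force anything, and leave the empty tray and the other things on the bench where they are.

Things in the scene. Friction and masses are not known exactly. Their poses are not given: they have to be found in the camera images.
- hook: Tray hook, about 0.10 kg. Origin: centre of its black handle, 90 (x) x 16 (y) x 18 mm (z). From the handle's front a 6 mm steel rod runs along +x to x = 110 mm, turns down as a leg to 30 mm below the rod's axis, then back (-x) as a toe. The level foot so formed spans x = 98 to 113 mm, 6 mm thick, axis at z = -30 mm. Starts in the rest, leg down, up to 5 mm forward or back of its middle place.
- hook_heel (a point): Point on the hook at the bottom of the leg, on the foot's axis: x = 110, y = 0, z = -30 mm from the hook's origin; axes as the hook's.
- rest: Aluminium tool rest, fixed. Origin at bench level, x along the lying hook to its tip. Base 60 mm wide, 8 high, x -60 to 90 mm. Two notched posts: rear (x -44 to -32) with a 20 mm wide notch for the handle, floor 53 mm, sides to 63 mm above bench; front (x 58 to 70) with a 10 mm notch for the rod, floor 59, sides to 68 mm; both flared 7 mm higher. Between the posts the handle is free to grip.
- rest_seat (a point): Where the hook's origin lies when it is back in the rest: on the rest's middle line, 62 mm above the bench; axes as the rest's.
- lane_full: Machine lane whose tray carries eight round clear boxes with watch movements; left or right of the other lane. Aluminium floor 260 x 146 x 12 mm, along both sides steel guides with lips over the tray's edges, 19 mm high. Origin: middle of the front end of its underside, 30 mm above the bench. x points into the machine; the tray slides out along -x.
- tray_full: The loaded tray, about 0.7 kg. Origin: centre of the finger hole at the top face of its steel tongue, 54 mm above bench; axes as the lane's, x inwards. Hole: round, through, 22 mm; tongue 5 mm thick, 46 wide, its front edge 20 mm from the hole's centre, free below, the bed 20 mm or more behind the centre. Tray 112 mm wide, 2 mm play each side; starts pushed in (origin 22 to 32 mm before the lane's front).
- buffer_full (a joint): Spring buffer of the loaded tray's stop, hidden below the tray: how far the tray presses it in, m; 0 free, 0.003 firmly home. It takes under 2 N, then is solid. The stop's place is set by hand and differs: the tray meets it when its origin is 70 to 112 mm before the lane's front. Sliding friction of the tray 3 to 6 N, enough to keep the buffer pressed once the tray is let go.
- lane_empty: The other lane, alike in all but that its tray is empty and shows eight round pockets.
- tray_empty: The empty tray, origin and shape as for the loaded one; to be left as it is.
- bed: Black bed of the inspection machine, fixed; both lanes stand on it. Plate 340 x 360 mm, top 30 mm above the bench. Over its far part a bridge with steel shafts and lens barrels, 213 mm high, starts 215 mm behind the lanes' front ends. Origin at bench level under the lanes' front ends, midway between them.
- loupe: Black loupe standing on its narrow end, 38 mm diameter, 36 mm high; bystander.
- capsule_box: Single clear round movement box, 41 mm diameter, 18 mm high; bystander.
- holder: Round brass movement holder, 44 mm diameter, 16 mm high; bystander.
There are look-alikes about, which are no part of the job. Of the things like the hook, leave any that is yellow; of the rest the smaller one is meant.

How it is judged:
By the outcome, as a careful person would: the job done as asked, in the order asked, and still so for the second after the job is handed in, with the robot touching nothing.
It also fails if it takes over 61 s, if anything falls off the work surface, if the arm or the gripper's body presses on something with over 40 N, if the wrist force passes 120 N, or if a joint passes its speed limit or range.

## Robot

A 6-joint arm with a two-finger parallel gripper is mounted at the origin on the work surface. World frame = base frame: x ahead of the robot, y to its left, z up, the work surface at z = 0. Lengths are in mm, angles in rad, forces in N, time in s.
With the tool pointing down it reaches from about 350 to 975 mm from the base axis. Payload 7.1 kg.
Tool frame: the origin (TCP) lies at the very end of the fingers, on their centre line; the grasp point (between the pads) lies 19 mm behind it (ctrl.pinch_z is the z of the grasp point in the tool frame, in mm); z points along the fingers, y is the direction in which the jaws open and shut (so a half turn about z gives the same grasp; the last joint's range is limited). The gripper opens to 88 mm and grips with 3 to 60 N. Pads are 20 mm wide; open, the fingers measure 115 mm over their backs; the gripper's body (75 mm by 178 mm) begins 61 mm behind the grasp point.
Start: joints at [1.198, 0.423, 1.63, -0, 1.089, -0.019], TCP at [216.508, 586.284, 222.675] pointing down, gripper open.
Joint ranges: [-3, 3], [-0.9, 2.11], [0.09, 2.58], [-1.31, 4.45], [0.11, 2.69], [-2.54, 2.54]. Speed limits (rad/s): [2.39, 2.39, 3.01, 3.14, 3.14, 3.14].

## Interface

Orientations are given as a rotation vector (axis times angle).
In Python, from workcell import get_obs, optics, ctrl gives the robot as it stands.
- The arm moves only by the shell command python3 -m jog 'ROWS'. ROWS is a JSON object of lists of equal length, an entry for each row: "delta_rot": the turn, a rotation vector about the tool's x, y, z in rad, a list of three; "translation": the shift along the tool's x, y, z in mm, a list of three; "hand": the opening, from -1 (shut) to 1 (fully open). In form: {"delta_rot": [[rx, ry, rz], ...], "translation": [[x, y, z], ...], "hand": [hand, ...]}. A call has 1 to 5 rows; each row is the pose to reach, as a shift and turn from the pose commanded when the call began, along the tool's axes at that moment; what a row does not reach only later rows make up. A row lasts 1/10 s, in which the tool goes at most 50 mm and 8.59 degrees, less where a joint would pass 70% of its speed; a pose out of reach is approached as far as the arm can. A call with a gripper value outside its range is refused whole. The fingers move at their own pace and stop on an object; the grip force is fixed at half the most. Time passes only in rows, so rows that repeat a pose let the fingers close. It gives the time, the measured TCP pose, the force and the opening at its end, in the units of the state.
- get_obs(): the state, without advancing time (a new reading comes with each control period).
- optics.get_image(name): name is "side" or "top"; returns the picture (420x560x3 uint8, red, green, blue); there is no depth.
- optics.calibration(name): a dict with "intrinsics" (3x3 intrinsics, pixels), "cam_to_world" (4x4, takes a point from camera to world coordinates). Camera axes: x right, y up, looking along -z (the intrinsics and any distortion apply to the point x, -y, -z); pixel columns grow to the right and rows downward; lengths in mm; the calibration is good to about 2 mm. A picture is of the moment at which its call begins. calibration takes no time and is no camera call.
- ctrl.close_job(): hands the job in, once; it reports no verdict.
The state is a dict: "t": time; "qpos": joint angles; "qvel": joint speeds; "joint_torque": joint torques, N m; "ee_pos": TCP position; "orientation": TCP orientation; "ft_force": force on the tool from outside, world axes, zero at the start; "moment": the same for the moment, N m; "width": finger opening in mm.
Only numpy, scipy, OpenCV 4.12 (cv2) and the standard library are available. Lean on these libraries where they do the work, as an engineer would, in place of code of your own. Each camera call takes 0.05 s, during which the arm holds its last target. There are 200 camera calls.

## Working session

There is one attempt and no reset: what is moved stays moved. The work goes in short steps, Python scripts to look and compute and a shell command to move; the robot and the scene stay as the last step left them, time stands still between calls to the robot, and variables do not carry over. Pictures are saved under pics/ and viewed, about 8 in all and at most 12, crops included, and the job is handed in when it is done.

```bash
mkdir -p pics; ls
python3 - <<'E'
from workcell import get_obs, optics, ctrl
import cv2
for n in ("top","side"):
    im=optics.get_image(n); cv2.imwrite(f"pics/{n}0.png",cv2.cvtColor(im,cv2.COLOR_RGB2BGR))
    c=optics.calibration(n); print(n,{k:v for k,v in c.items()})
o=get_obs(); print(o)
E
```

```text
pics
top {'intrinsics': array([[454.24318199,   0.        , 275.62186088],
       [  0.        , 454.24318199, 216.83531159],
       [  0.        ,   0.        ,   1.        ]]), 'cam_to_world': array([[ 8.15705137e-03,  9.91553787e-01, -1.29439364e-01,
         3.87835350e+02],
       [-9.99966543e-01,  8.16763765e-03, -4.49062936e-04,
        -4.99173510e+01],
       [ 6.11943770e-04,  1.29438697e-01,  9.91587237e-01,
         1.54986428e+03],
       [ 0.00000000e+00,  0.00000000e+00,  0.00000000e+00,
         1.00000000e+00]])}
side {'intrinsics': array([[519.27842637,   0.        , 287.47797342],
       [  0.        , 519.27842637, 205.9151295 ],
       [  0.        ,   0.        ,   1.        ]]), 'cam_to_world': array([[-9.17084716e-01,  2.52103656e-01, -3.08867886e-01,
         1.55730303e+02],
       [-3.98601279e-01, -5.63202757e-01,  7.23822958e-01,
         9.56921068e+02],
       [ 8.52316941e-03,  7.86922106e-01,  6.16993481e-01,
         9.07964188e+02],
       [ 0.00000000e+00,  0.00000000e+00,  0.00000000e+00,
         1.00000000e+00]])}
{'t': 0.1, 'qpos': array([ 1.19801647e+00,  4.23767583e-01,  1.63062836e+00,  1.94677061e-05,
        1.08858742e+00, -1.89894332e-02]), 'qvel': array([ 4.58837131e-05, -2.11146455e-03, -4.03348056e-04,  2.30945541e-03,
        9.12792161e-04,  8.06210523e-04]), 'joint_torque': array([ 3.67100265e-04, -5.45612741e+01, -2.74325359e+01,  6.46287203e-02,
        1.87982584e-02, -2.52894137e-05]), 'ee_pos': array([216.31321231, 585.82773793, 221.97164431]), 'orientation': array([-5.52802139e-01, -3.09228115e+00,  2.13728247e-03]), 'ft_force': array([-0.53208425,  0.2286041 ,  0.29826334]), 'moment': array([ 0.02068317, -0.03982154, -0.05992275]), 'width': 87.7367288020417}
```

View pics/top0.png

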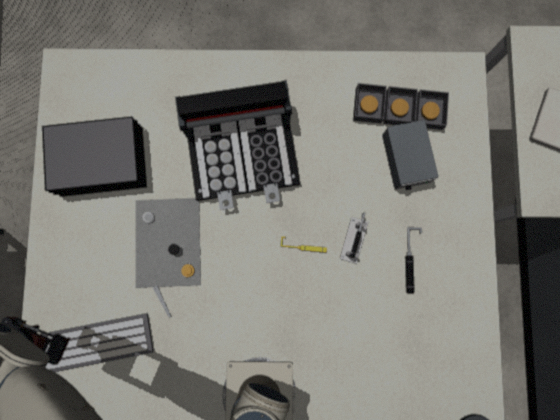

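View pics/side0.png

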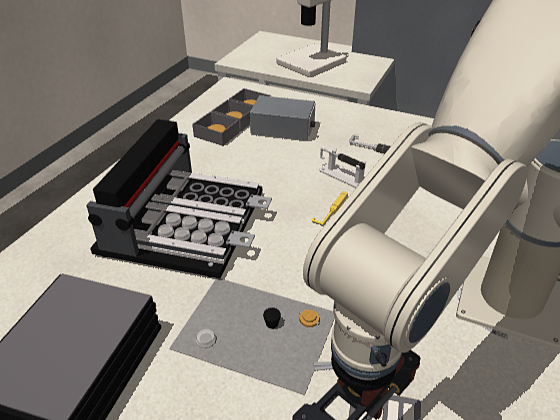

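Hook candidates in the top picture are the yellow one (303,247), the black one in the aluminium rest (356,240), and a larger black one (409,265). I choose the one in the rest. The trays are the loaded one (left in top, tongue ~(226,202)) and the empty one (tongue ~(272,195)). Next is a close crop to check both.

Run:
```python
import cv2, numpy as np
t=cv2.imread("pics/top0.png"); s=cv2.imread("pics/side0.png")
r=lambda im,x,y,w,h,k: cv2.resize(im[y:y+h,x:x+w],None,fx=k,fy=k,interpolation=cv2.INTER_CUBIC)
a=r(t,330,205,50,65,8) #400x520
b=r(t,190,170,100,65,4) #400x260
c=r(s,215,185,65,65,4)#260
d=r(s,315,130,80,60,5)#400x300
out=np.zeros((560,800,3),np.uint8)
out[:520,:400]=a; out[:260,400:]=b; out[260:560,400:]=d
cv2.imwrite("pics/crop1.png",out)
```

```text
(no output)
```

View pics/crop1.png

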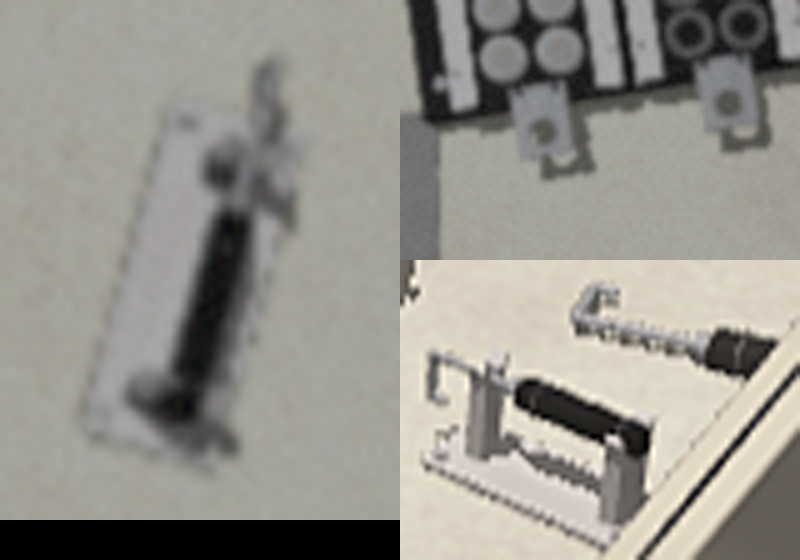

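```bash
cat > h.py <<'E'
import numpy as np, cv2
from workcell import optics
C={n:optics.calibration(n) for n in("top","side")}
def proj(n,P):
    P=np.atleast_2d(P).astype(float);T=np.linalg.inv(C[n]["cam_to_world"])
    q=P@T[:3,:3].T+T[:3,3]; q=q*[1,-1,-1]; q=q@C[n]["intrinsics"].T
    return q[:,:2]/q[:,2:]
def ray(n,uv,z):
    K=C[n]["intrinsics"];T=C[n]["cam_to_world"]
    d=np.linalg.solve(K,[uv[0],uv[1],1])*[1,-1,-1]; d=T[:3,:3]@d;o=T[:3,3]
    return o+d*(z-o[2])/d[2]
def pose(x,y,yaw,P):
    P=np.atleast_2d(P).astype(float);c,s=np.cos(yaw),np.sin(yaw)
    return np.c_[x+c*P[:,0]-s*P[:,1],y+s*P[:,0]+c*P[:,1],P[:,2]]
def big(img,x,y,w,h,k): return cv2.resize(img[y:y+h,x:x+w],None,fx=k,fy=k,interpolation=cv2.INTER_CUBIC)
E
python3 - <<'E'
from h import *
from scipy.optimize import least_squares
a=lambda x,y:(330+(x+.5)/8-.5,205+(y+.5)/8-.5)
d=lambda x,y:(315+(x-400+.5)/5-.5,130+(y-260+.5)/5-.5)
b=lambda x,y:(190+(x-400+.5)/4-.5,170+(y+.5)/4-.5)
# (cam,px,point rest-frame, hook?)
M=[("top",a(165,105),(90,30,8),0),("top",a(85,425),(-60,30,8),0),("top",a(210,468),(-60,-30,8),0),
("side",d(425,462),(90,30,8),0),("top",a(235,212),(45,0,68),1),("top",a(268,65),(113,0,62),1),
("side",d(433,356),(112,0,64),1),("side",d(522,390),(45,0,62),1)]
def f(p,full=0):
    r=[]
    for n,uv,P,h in M:
        P=np.array(P,float);P[0]+=p[3]*h
        r.append(proj(n,pose(*p[:3],P))[0]-uv)
    r=np.array(r); return r if full else r.ravel()
g=ray("top",a(215,300),62)
s=least_squares(f,[g[0],g[1],-.25,0],loss="soft_l1");print(s.x,np.degrees(s.x[2]));print(f(s.x,1).round(1))
for nm,uv in(("full",b(543,133)),("empty",b(729,104))): print(nm,ray("top",uv,54))
im=cv2.cvtColor(cv2.imread("pics/top0.png"),cv2.COLOR_BGR2GRAY)
x0,y0,k=175,90,4
L=cv2.createLineSegmentDetector().detect(big(im,x0,y0,130,120,k))[0][:,0]
for l in L:
    p,q=[ray("top",(x0+(l[i]+.5)/k-.5,y0+(l[i+1]+.5)/k-.5),45) for i in(0,2)]
    v=(q-p)[:2];n=np.hypot(*v)
    if n>80: print(n.round(),((np.degrees(np.arctan2(v[1],v[0]))+45)%90-45).round(2),p[:2].round(),q[:2].round())
E
```

```text
[ 4.96413636e+02 -3.10839911e+02 -2.66787035e-01 -5.78899443e+00] -15.285771115650144
[[ 0.3 -0.8]
 [-0.8  1.5]
 [ 0.8  1. ]
 [-0.9 -0.6]
 [-0.4  0.7]
 [ 0.2 -0.5]
 [-0.2 -0.6]
 [-0.   0.7]]
full [628.66136142 118.66935455  54.        ]
empty [654.46928181 -36.13764249  54.        ]
252.0 9.42 [918.  83.] [669.  42.]
247.0 9.31 [674.  52.] [917.  92.]
203.0 9.48 [870. 109.] [670.  76.]
200.0 9.36 [895. -46.] [698. -79.]
219.0 9.39 [726. -98.] [942. -62.]
217.0 9.58 [892. 238.] [678. 202.]
198.0 9.53 [657. 175.] [852. 208.]
203.0 9.48 [680.  19.] [881.  53.]
81.0 8.3 [ 780. -118.] [ 699. -130.]
211.0 9.47 [641. 220.] [850. 255.]
191.0 8.49 [1001.  303.] [1029.  114.]
93.0 7.83 [904. 288.] [996. 301.]
```

```bash
cat > ov.py <<'E'
from h import *
def draw(n,img,x0,y0,w,h,k,items):
    B=big(img,x0,y0,w,h,k)
    for P,col,cl in items:
        q=(proj(n,P)+.5-[x0,y0])*k-.5
        cv2.polylines(B,[np.round(q*8).astype(int)],cl,col,1,cv2.LINE_AA,3)
    return B
def box(a,b,c,d,z): return [(a,c,z),(b,c,z),(b,d,z),(a,d,z)]
def rest(p): return [(pose(*p,box(-60,90,-30,30,8)),(0,0,255),True),(pose(*p,box(58,70,-5,5,68)),(255,0,255),True),(pose(*p,box(-44,-32,-10,10,63)),(255,0,255),True)]
def hook(p,z): return [(pose(*p,box(-45,45,-8,8,z+9)),(0,255,0),True),(pose(*p,[(45,0,z),(110,0,z),(110,0,z-30),(98,0,z-30)]),(0,255,0),False)]
def tray(p):
    t=np.linspace(0,6.28,40);c=np.c_[11*np.cos(t),11*np.sin(t),54+0*t]
    return [(pose(*p,c),(0,0,255),True),(pose(*p,box(-20,20,-23,23,54)),(0,255,255),True)]
E
python3 - <<'E'
from ov import *
t=cv2.imread("pics/top0.png"); s=cv2.imread("pics/side0.png")
R=(496.4,-310.8,-.2668);H=tuple(pose(*R,(-5.,0,0))[0][:2])+(R[2],)
T=(628.7,118.7,.1644)
it=rest(R)+hook(H,62)+tray(T)
out=np.zeros((600,800,3),np.uint8)
out[:325,:250]=draw("top",t,330,205,50,65,5,it)
out[:300,250:650]=draw("side",s,315,130,80,60,5,it)
out[330:600,:360]=draw("top",t,205,185,40,30,9,it)
out[330:600,370:730]=draw("side",s,225,220,40,30,9,it)
cv2.imwrite("pics/ov1.png",out)
E
```

```text
(no output)
```

View pics/ov1.png

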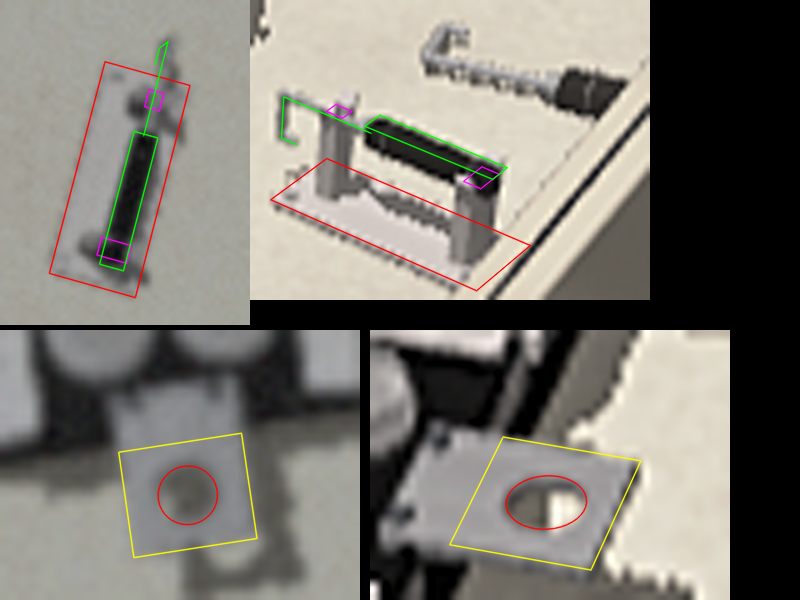

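Overlay: hole (545,507 in the lower right panel) and the tongue agree within about 1 mm in both views. The black hook in the rest is confirmed as the smaller one, seated leg-down, and the rest fit is good to about 3 mm. Now I move.

```bash
cat > go.py <<'E'
import sys,numpy as np
from scipy.spatial.transform import Rotation as R
from workcell import get_obs
o=get_obs();x,y,z,w=map(float,sys.argv[1:5]);w=np.radians(w)
A=R.from_rotvec(o["orientation"]);Y=np.array([np.cos(w),np.sin(w),0]);Z=np.array([0,0,-1.]);X=np.cross(Y,Z)
B=R.from_matrix(np.c_[X,Y,Z])
yv=A.as_matrix()[:,1]
print("t",o["t"].round(2),"ee",o["ee_pos"].round(1),"yawy",np.degrees(np.arctan2(yv[1],yv[0])).round(2),"F",o["ft_force"].round(1),"w",o["width"].round(1),"q",o["qpos"].round(2))
print("trans",A.inv().apply(np.array([x,y,z])-o["ee_pos"]).round(1),"rot",(A.inv()*B).as_rotvec().round(4))
E
python3 go.py 501 -312 180 74.7
```

```text
Traceback (most recent call last):
  File "go.py", line 8, in <module>
    print("t",o["t"].round(2),"ee",o["ee_pos"].round(1),"yawy",np.degrees(np.arctan2(yv[1],yv[0])).round(2),"F",o["ft_force"].round(1),"w",o["width"].round(1),"q",o["qpos"].round(2))
              ^^^^^^^^^^^^
AttributeError: 'float' object has no attribute 'round'
```

```bash
sed -i 's/o\["t"\].round(2)/round(o["t"],2)/; s/o\["width"\].round(1)/round(float(o["width"]),1)/' go.py
python3 go.py 501 -312 180 74.7
```

```text
t 0.1 ee [216.3 585.8 222. ] yawy 69.73 F [-0.5  0.2  0.3] w 87.7 q [ 1.2   0.42  1.63  0.    1.09 -0.02]
trans [-578.1 -743.5   43. ] rot [-0.0014 -0.0001 -0.0868]
```

```bash
python3 -m jog '{"delta_rot": [[0,0,0],[0,0,0],[0,0,0],[0,0,0],[0,0,0]], "translation": [[-30,-40,0],[-60,-80,0],[-90,-120,0],[-120,-160,0],[-150,-200,0]], "hand": [0.6,0.6,0.6,0.6,0.6]}'
python3 -m jog '{"delta_rot": [[0,0,0],[0,0,0],[0,0,0],[0,0,0],[0,0,0]], "translation": [[-30,-39,0],[-60,-78,0],[-90,-117,0],[-120,-156,0],[-150,-195,0]], "hand": [0.6,0.6,0.6,0.6,0.6]}'
python3 -m jog '{"delta_rot": [[0,0,0],[0,0,0],[0,0,-0.03],[0,0,-0.06],[0,0,-0.087]], "translation": [[-30,-39,0],[-60,-78,0],[-90,-117,0],[-120,-156,0],[-150,-190,0]], "hand": [0.6,0.6,0.6,0.6,0.6]}'
python3 go.py 501 -312 120 74.7
```

```text
t: 0.6
ee_pos: [287.9, 344.7, 222.4]
orientation: [-0.552, -3.093, 0.001]
ft_force: [0.3, -0.3, 0.7]
width: 70.3
t: 1.1
ee_pos: [361.1, 109.9, 222.8]
orientation: [0.552, 3.092, 0.0]
ft_force: [0.8, -0.0, -0.3]
width: 70.3
t: 1.6
ee_pos: [435.8, -120.8, 222.6]
orientation: [-0.418, -3.114, -0.0]
ft_force: [1.0, 0.2, -0.0]
width: 70.5
t 1.6 ee [ 435.8 -120.8  222.6] yawy 74.72 F [ 1.   0.2 -0. ] w 70.5 q [-0.3   0.17  2.    0.    0.98 -1.6 ]
trans [-113.3 -167.3  102.6] rot [ 0.     -0.0002  0.0004]
```

```bash
python3 -m jog '{"delta_rot": [[0,0,0],[0,0,0],[0,0,0],[0,0,0],[0,0,0]], "translation": [[-28,-40,0],[-56,-80,20],[-84,-120,45],[-110,-160,75],[-113,-167,103]], "hand": [0.6,0.6,0.6,0.6,0.6]}'
python3 -m jog '{"delta_rot": [[0,0,0],[0,0,0]], "translation": [[0,0,0],[0,0,0]], "hand": [0.6,0.6]}'
python3 go.py 501 -312 43 74.7
python3 - <<'E'
from ov import *
R=(496.4,-310.8,-.2668);H=tuple(pose(*R,(-5.,0,0))[0][:2])+(R[2],)
out=np.zeros((600,800,3),np.uint8)
for i,(n,r) in enumerate((("top",(325,195,65,80)),("side",(300,110,100,80)))):
    im=cv2.cvtColor(optics.get_image(n),cv2.COLOR_RGB2BGR)
    D=draw(n,im,*r,5 if i else 6,[])
    out[:D.shape[0],i*395:i*395+D.shape[1]]=D[:,:800-i*395]
cv2.imwrite("pics/g1.png",out)
E
```

```text
t: 2.1
ee_pos: [502.8, -313.3, 119.5]
orientation: [0.42, 3.109, -0.003]
ft_force: [-0.1, 0.8, 0.3]
width: 70.2
t: 2.3
ee_pos: [500.0, -308.7, 118.9]
orientation: [-0.419, -3.111, -0.002]
ft_force: [-0.9, 0.7, 0.2]
width: 70.1
t 2.3 ee [ 500.  -308.7  118.9] yawy 74.66 F [-0.9  0.7  0.2] w 70.1 q [-0.57  0.51  1.78  0.    0.86 -1.88]
trans [-2.1 -3.  75.8] rot [ 0.0011 -0.0029 -0.0006]
```

View pics/g1.png

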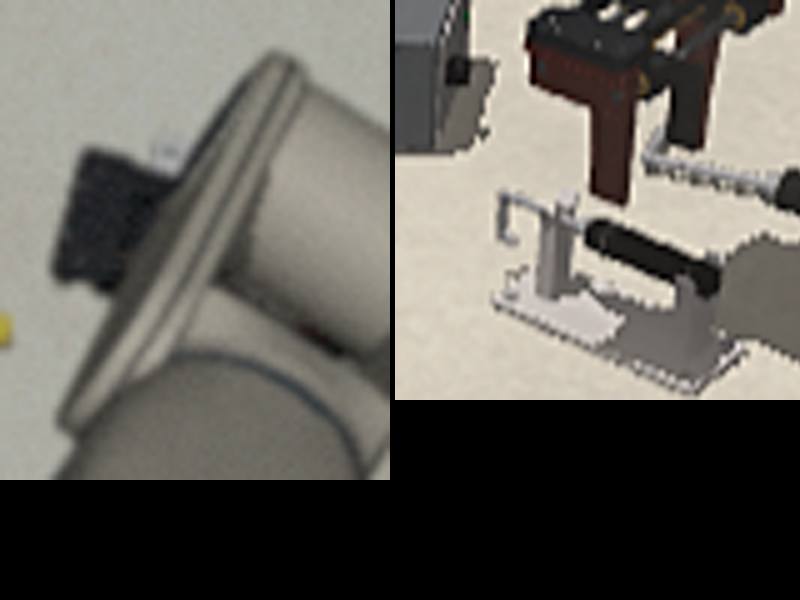

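The side view shows the rest unobstructed: base corners at (495,300), (690,390) and (745,347), handle front at (590,235), leg top at (500,196). I refit with these.

Run:
```python
from h import *
from scipy.optimize import least_squares
a=lambda x,y:(330+(x+.5)/8-.5,205+(y+.5)/8-.5)
d=lambda x,y:(300+(x-395+.5)/5-.5,110+(y+.5)/5-.5)
M=[("top",a(165,105),(90,30,8),0),("top",a(85,425),(-60,30,8),0),("top",a(210,468),(-60,-30,8),0),
("side",d(495,300),(90,30,5),0),("side",d(690,391),(-60,30,4),0),("side",d(746,347),(-60,-30,7),0),
("top",a(235,212),(45,0,68),1),("top",a(268,65),(113,0,62),1),
("side",d(498,195),(112,0,64),1),("side",d(590,232),(45,0,62),1),("side",d(721,276),(-45,-3,62),1)]
def f(p,full=0):
    r=[]
    for n,uv,P,h in M:
        P=np.array(P,float);P[0]+=p[3]*h
        r.append(proj(n,pose(*p[:3],P))[0]-uv)
    r=np.array(r); return r if full else r.ravel()
s=least_squares(f,[496,-310,-.25,0],loss="soft_l1");print(s.x,np.degrees(s.x[2]));print(f(s.x,1).round(1).tolist())
```

```text
[ 4.98539541e+02 -3.11487406e+02 -2.66477100e-01 -6.64303144e+00] -15.26801313831884
[[0.5, -1.4], [-0.6, 0.9], [1.0, 0.3], [-1.6, 0.4], [0.5, 0.6], [0.1, -0.4], [-0.3, 0.3], [0.3, -0.9], [0.4, -0.6], [0.0, 0.1], [-0.2, 1.5]]
```

```bash
python3 -m jog '{"delta_rot": [[0,0,0],[0,0,0],[0,0,0],[0,0,0]], "translation": [[-1,-1.5,18],[-2,-3,36],[-2,-3,45],[-2,-3,45]], "hand": [0.6,0.6,0.6,0.6]}'
python3 -m jog '{"delta_rot": [[0,0,0],[0,0,0]], "translation": [[0,0,0],[0,0,0]], "hand": [0.6,0.6]}'
python3 go.py 501.5 -312.5 43 74.73
```

```text
t: 2.8
ee_pos: [502.0, -311.7, 75.0]
orientation: [-0.416, -3.114, -0.0]
ft_force: [0.1, -0.1, 0.1]
width: 70.4
t: 3.0
ee_pos: [502.7, -312.8, 75.9]
orientation: [0.417, 3.112, -0.001]
ft_force: [0.5, 0.1, 0.7]
width: 70.0
t 3.0 ee [ 502.7 -312.8   75.9] yawy 74.74 F [0.5 0.1 0.7] w 70.0 q [-0.58  0.57  1.79 -0.    0.78 -1.88]
trans [ 1.3 -0.  32.9] rot [-0.0006  0.0017  0.0001]
```

```bash
python3 -m jog '{"delta_rot": [[0,0,0],[0,0,0],[0,0,0],[0,0,0]], "translation": [[0,0,12],[0,0,24],[0,0,33],[0,0,33]], "hand": [0.6,0.6,0.6,0.6]}'
python3 -m jog '{"delta_rot": [[0,0,0],[0,0,0],[0,0,0],[0,0,0],[0,0,0]], "translation": [[0,0,0],[0,0,0],[0,0,0],[0,0,0],[0,0,0]], "hand": [0.2,-0.2,-0.5,-0.55,-0.6]}'
python3 -m jog '{"delta_rot": [[0,0,0],[0,0,0],[0,0,0],[0,0,0],[0,0,0]], "translation": [[0,0,0],[0,0,0],[0,0,0],[0,0,0],[0,0,0]], "hand": [-0.8,-1,-1,-1,-1]}'
python3 go.py 501.5 -312.5 43 74.73
```

```text
t: 3.4
ee_pos: [500.9, -311.9, 39.6]
orientation: [-0.418, -3.111, -0.002]
ft_force: [0.1, 0.0, -0.5]
width: 70.1
t: 3.9
ee_pos: [502.2, -312.8, 42.0]
orientation: [0.418, 3.113, -0.0]
ft_force: [0.4, -0.8, -0.3]
width: 33.4
t: 4.4
ee_pos: [502.1, -312.7, 41.8]
orientation: [0.418, 3.114, -0.0]
ft_force: [-0.5, -0.1, 0.7]
width: 15.6
t 4.4 ee [ 502.1 -312.7   41.8] yawy 74.71 F [-0.5 -0.1  0.7] w 15.6 q [-0.58  0.63  1.8  -0.    0.72 -1.88]
trans [ 0.6  0.1 -1.2] rot [-0.0001  0.0001 -0.0003]
```

```bash
python3 -m jog '{"delta_rot": [[0,0,0],[0,0,0],[0,0,0],[0,0,0],[0,0,0]], "translation": [[0,0,-5],[0,0,-12],[0,0,-24],[0,0,-38],[0,0,-52]], "hand": [-1,-1,-1,-1,-1]}'
python3 -m jog '{"delta_rot": [[0,0,0],[0,0,0],[0,0,0]], "translation": [[0,0,-14],[0,0,-18],[0,0,-18]], "hand": [-1,-1,-1]}'
python3 go.py 534 103 112 99.42
```

```text
t: 4.9
ee_pos: [502.3, -312.8, 95.3]
orientation: [0.418, 3.113, -0.001]
ft_force: [0.7, -0.4, -1.2]
width: 15.9
t: 5.2
ee_pos: [502.6, -313.0, 112.9]
orientation: [0.418, 3.112, -0.001]
ft_force: [-0.1, -0.5, -1.2]
width: 15.8
t 5.2 ee [ 502.6 -313.   112.9] yawy 74.72 F [-0.1 -0.5 -1.2] w 15.8 q [-0.58  0.52  1.78 -0.    0.85 -1.88]
trans [ 79.4 409.6   0.5] rot [-0.001   0.0018 -0.4312]
```

```bash
python3 -m jog '{"delta_rot": [[0,0,0],[0,0,0],[0,0,0],[0,0,0],[0,0,0]], "translation": [[4,20,0],[9,46,0],[15,76,0],[21,106,0],[27,136,0]], "hand": [-1,-1,-1,-1,-1]}'
python3 -m jog '{"delta_rot": [[0,0,0],[0,0,0],[0,0,0],[0,0,0],[0,0,0]], "translation": [[6,30,0],[12,60,0],[17,90,0],[23,120,0],[28,146,0]], "hand": [-1,-1,-1,-1,-1]}'
python3 -m jog '{"delta_rot": [[0,0,-0.06],[0,0,-0.15],[0,0,-0.25],[0,0,-0.34],[0,0,-0.41]], "translation": [[6,28,0],[11,56,0],[16,84,0],[21,108,0],[24,122,0]], "hand": [-1,-1,-1,-1,-1]}'
python3 -m jog '{"delta_rot": [[0,0,-0.02],[0,0,-0.02]], "translation": [[0,6,0],[0,6,0]], "hand": [-1,-1]}'
python3 go.py 534 103 92 99.42
```

```text
t: 5.7
ee_pos: [511.3, -173.1, 111.0]
orientation: [-0.418, -3.112, -0.0]
ft_force: [0.8, 0.3, -1.4]
width: 15.7
t: 6.2
ee_pos: [522.8, -24.7, 111.1]
orientation: [-0.417, -3.113, 0.0]
ft_force: [-0.5, -0.7, -1.0]
width: 16.0
t: 6.7
ee_pos: [532.0, 99.5, 111.1]
orientation: [0.232, -3.132, -0.0]
ft_force: [0.2, -0.2, -1.6]
width: 15.5
t: 6.9
ee_pos: [530.9, 104.2, 111.2]
orientation: [0.256, -3.13, 0.0]
ft_force: [0.3, -0.7, -1.0]
width: 15.9
t 6.9 ee [530.9 104.2 111.2] yawy 99.36 F [ 0.3 -0.7 -1. ] w 15.9 q [ 0.17  0.46  1.89 -0.    0.79 -1.56]
trans [-2.9 -1.6 19.2] rot [-0.     -0.0011 -0.001 ]
```

```bash
python3 -m jog '{"delta_rot": [[0,0,0],[0,0,0],[0,0,0],[0,0,0]], "translation": [[-1,0,15],[-3,-1.5,28],[-3,-1.5,33],[-3,-1.5,33]], "hand": [-1,-1,-1,-1]}'
python3 go.py 534 103 77 99.42
python3 - <<'E'
from ov import *
from workcell import get_obs
o=get_obs();e=o["ee_pos"];w=np.radians(9.42)
H=(e[0]-9.5*np.cos(w),e[1]-9.5*np.sin(w),w);z=e[2]+20
T=(628.7,118.7,.1644)
out=np.zeros((600,800,3),np.uint8)
for i,(n,r) in enumerate((("top",(205,180,40,60)),("side",(220,200,80,60)))):
    im=cv2.cvtColor(optics.get_image(n),cv2.COLOR_RGB2BGR); cv2.imwrite(f"pics/raw2_{n}.png",im)
    D=draw(n,im,*r,5,tray(T)+hook(H,z)); out[i*300:i*300+300,400:400+D.shape[1]]=D
    D=draw(n,im,*r,5,[]); out[i*300:i*300+300,:D.shape[1]]=D
cv2.imwrite("pics/g2.png",out)
E
```

```text
t: 7.3
ee_pos: [533.8, 102.0, 77.1]
orientation: [0.254, -3.128, 0.0]
ft_force: [0.1, -0.2, -0.0]
width: 15.9
t 7.3 ee [533.8 102.   77.1] yawy 99.28 F [ 0.1 -0.2 -0. ] w 15.9 q [ 0.17  0.52  1.89 -0.    0.73 -1.57]
trans [-0.4  0.9  0.1] rot [-0.     -0.0029 -0.0025]
```

View pics/g2.png

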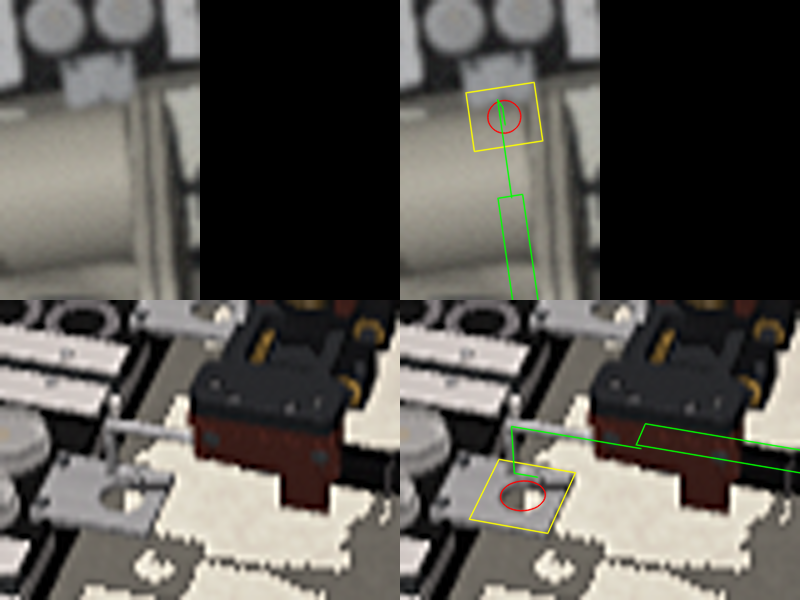

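Run:
```python
from ov import *
im=cv2.imread("pics/raw2_side.png")
w=np.radians(9.42);e=(533.8,102.0,77.1)
H=(e[0]-9.5*np.cos(w),e[1]-9.5*np.sin(w),w);T=(628.7,118.7,.1644)
A=draw("side",im,225,212,40,44,10,[]);B=draw("side",im,225,212,40,44,10,tray(T)+hook(H,97.1))
cv2.imwrite("pics/g3.png",np.hstack([A,B]))
```

```text
(no output)
```

View pics/g3.png

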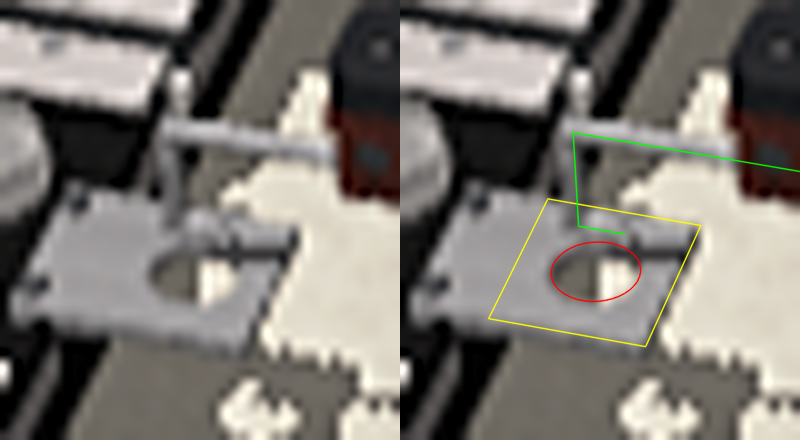

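```bash
python3 -m jog '{"delta_rot": [[0,0,0],[0,0,0],[0,0,0],[0,0,0]], "translation": [[0.5,2,3],[0.5,2,7],[0.5,2,7],[0.5,2,7]], "hand": [-1,-1,-1,-1]}'
python3 go.py 534 103 70 99.42
python3 - <<'E'
from ov import *
from workcell import get_obs
im=cv2.cvtColor(optics.get_image("side"),cv2.COLOR_RGB2BGR);cv2.imwrite("pics/raw4.png",im)
e=get_obs()["ee_pos"];print(e);w=np.radians(9.42)
H=(e[0]-9.5*np.cos(w),e[1]-9.5*np.sin(w),w);T=(628.7,118.7,.1644)
A=cv2.resize(im[216:250,228:260],None,fx=12,fy=12,interpolation=cv2.INTER_NEAREST);A=cv2.convertScaleAbs(A,alpha=1.5)
B=draw("side",im,228,216,32,34,12,tray(T)+hook(H,e[2]+20.1))
cv2.imwrite("pics/g4.png",np.hstack([A,B]))
E
```

```text
t: 7.8
ee_pos: [533.9, 104.7, 71.7]
orientation: [0.256, -3.131, 0.0]
ft_force: [0.3, 0.1, -1.2]
width: 16.0
t 7.8 ee [533.9 104.7  71.7] yawy 99.36 F [ 0.3  0.1 -1.2] w 16.0 q [ 0.17  0.53  1.9  -0.    0.71 -1.56]
trans [ 0.2 -1.7  1.7] rot [-0.     -0.     -0.0011]
[533.92567109 104.76014867  71.73653073]
```

View pics/g4.png

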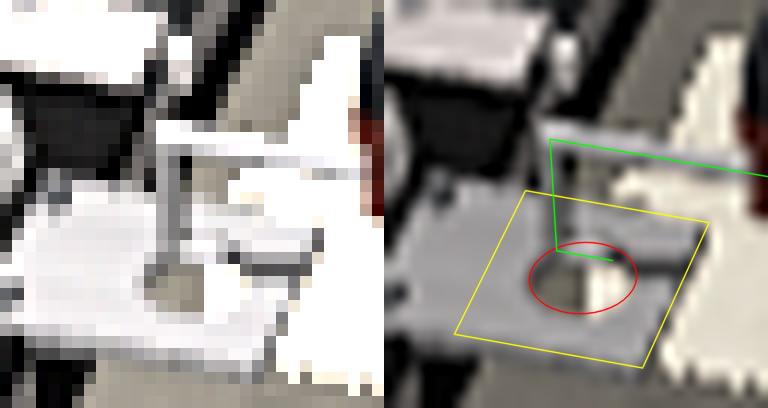

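The foot (axis row ~250, cols 172–235 in the left panel) sits over the hole (cols 145–240, bottom row 312), and projected down it is centred within about 1–2 mm. I descend gently, watching the force.

```bash
python3 -m jog '{"delta_rot": [[0,0,0],[0,0,0],[0,0,0],[0,0,0]], "translation": [[0,0,2],[0,0,4],[0,0,5],[0,0,5]], "hand": [-1,-1,-1,-1]}'
python3 -m jog '{"delta_rot": [[0,0,0],[0,0,0],[0,0,0]], "translation": [[0,0,0.7],[0,0,1.5],[0,0,1.5]], "hand": [-1,-1,-1]}'
python3 -m jog '{"delta_rot": [[0,0,0],[0,0,0],[0,0,0]], "translation": [[0,0,0.7],[0,0,1.5],[0,0,1.5]], "hand": [-1,-1,-1]}'
python3 go.py 534 104 66 99.42
```

```text
t: 8.25
ee_pos: [533.8, 104.7, 66.5]
orientation: [0.256, -3.131, 0.0]
ft_force: [-0.9, -0.6, -0.6]
width: 15.7
t: 8.55
ee_pos: [533.9, 104.7, 65.1]
orientation: [0.256, -3.131, 0.0]
ft_force: [0.5, -0.5, -1.0]
width: 15.5
t: 8.85
ee_pos: [533.9, 104.7, 63.6]
orientation: [0.256, -3.131, 0.0]
ft_force: [0.3, -0.3, -1.4]
width: 15.9
t 8.85 ee [533.9 104.7  63.6] yawy 99.35 F [ 0.3 -0.3 -1.4] w 15.9 q [ 0.17  0.54  1.9  -0.    0.7  -1.56]
trans [-0.  -0.7 -2.4] rot [-0.     -0.0001 -0.0012]
```

No contact although the foot is 3 mm below the tongue's top, so it's in the hole. I continue down.

```bash
python3 -m jog '{"delta_rot": [[0,0,0],[0,0,0],[0,0,0],[0,0,0],[0,0,0]], "translation": [[0,0,1.5],[0,0,3],[0,0,4.5],[0,0,6],[0,0,6]], "hand": [-1,-1,-1,-1,-1]}'
python3 -m jog '{"delta_rot": [[0,0,0],[0,0,0],[0,0,0],[0,0,0],[0,0,0]], "translation": [[0,0,2],[0,0,5],[0,0,8],[0,0,10.5],[0,0,10.5]], "hand": [-1,-1,-1,-1,-1]}'
python3 go.py 534 104 46.5 99.42
python3 - <<'E'
from ov import *
from workcell import get_obs
im=cv2.cvtColor(optics.get_image("side"),cv2.COLOR_RGB2BGR);cv2.imwrite("pics/raw5.png",im)
cv2.imwrite("pics/g5.png",big(im,215,205,60,50,10))
E
```

```text
t: 9.35
ee_pos: [533.7, 104.6, 57.4]
orientation: [0.256, -3.131, 0.0]
ft_force: [-0.6, -0.7, -0.8]
width: 15.8
t: 9.85
ee_pos: [533.6, 104.6, 46.7]
orientation: [0.256, -3.13, 0.0]
ft_force: [-0.6, -0.8, -1.4]
width: 15.8
t 9.85 ee [533.6 104.6  46.7] yawy 99.35 F [-0.6 -0.8 -1.4] w 15.8 q [ 0.17  0.57  1.9  -0.    0.67 -1.56]
trans [-0.3 -0.7  0.2] rot [-0.     -0.0008 -0.0012]
```

View pics/g5.png

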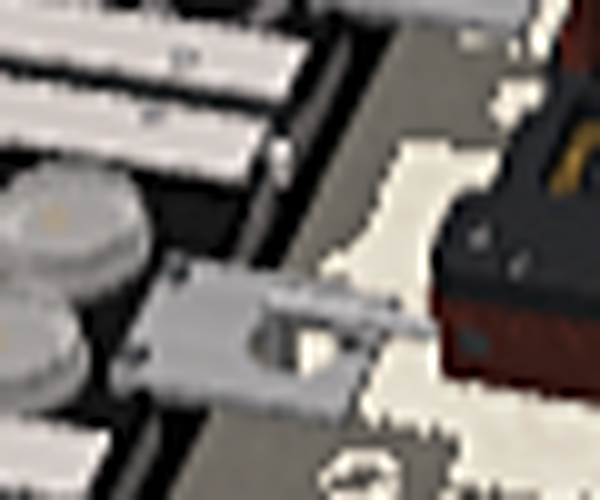

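```bash
cat > chk.py <<'E'
import sys,numpy as np
from workcell import get_obs
o=get_obs();w=np.radians(9.42);d=np.array([np.cos(w),np.sin(w)])
f=o["ft_force"][:2]@d
print("t",round(o["t"],2),"pull",round(float(f),1),"lat",round(float(o["ft_force"][:2]@[-d[1],d[0]]),1),"fz",round(float(o["ft_force"][2]),1),"s",round(float(o["ee_pos"][:2]@d),1),"z",round(float(o["ee_pos"][2]),1),"My/M",o["moment"].round(2))
sys.exit(abs(f)>float(sys.argv[1]))
E
python3 chk.py 8 && python3 -m jog '{"delta_rot": [[0,0,0],[0,0,0],[0,0,0],[0,0,0],[0,0,0]], "translation": [[1.5,0,0],[3.5,0,0],[5.5,0,0],[7.5,0,0],[9,0,0]], "hand": [-1,-1,-1,-1,-1]}' >/dev/null && python3 chk.py 8 &&
python3 -m jog '{"delta_rot": [[0,0,0],[0,0,0],[0,0,0],[0,0,0],[0,0,0]], "translation": [[1,0,0],[2,0,0],[3,0,0],[4,0,0],[5,0,0]], "hand": [-1,-1,-1,-1,-1]}' >/dev/null && python3 chk.py 8 &&
python3 -m jog '{"delta_rot": [[0,0,0],[0,0,0],[0,0,0],[0,0,0],[0,0,0]], "translation": [[1,0,0],[2,0,0],[3,0,0],[4,0,0],[5,0,0]], "hand": [-1,-1,-1,-1,-1]}' >/dev/null && python3 chk.py 8
```

```text
t 9.9 pull -0.3 lat 0.4 fz -0.2 s 543.7 z 46.9 My/M [-0.01  0.06 -0.01]False
```

```bash
sed -i 's/sys.exit(abs(f)>float(sys.argv\[1\]))/sys.exit(int(abs(f)>float(sys.argv[1])))/' chk.py
python3 chk.py 8 && python3 -m jog '{"delta_rot": [[0,0,0],[0,0,0],[0,0,0],[0,0,0],[0,0,0]], "translation": [[1.5,0,0],[3.5,0,0],[5.5,0,0],[7.5,0,0],[9,0,0]], "hand": [-1,-1,-1,-1,-1]}' >/dev/null && python3 chk.py 8 &&
python3 -m jog '{"delta_rot": [[0,0,0],[0,0,0],[0,0,0],[0,0,0],[0,0,0]], "translation": [[1,0,0],[2,0,0],[3,0,0],[4,0,0],[5,0,0]], "hand": [-1,-1,-1,-1,-1]}' >/dev/null && python3 chk.py 8 &&
python3 -m jog '{"delta_rot": [[0,0,0],[0,0,0],[0,0,0],[0,0,0],[0,0,0]], "translation": [[1,0,0],[2,0,0],[3,0,0],[4,0,0],[5,0,0]], "hand": [-1,-1,-1,-1,-1]}' >/dev/null && python3 chk.py 8
```

```text
t 9.9 pull -0.3 lat 0.4 fz -0.2 s 543.7 z 46.9 My/M [-0.01  0.06 -0.01]
t 10.4 pull -0.8 lat -0.6 fz -1.5 s 534.6 z 47.2 My/M [0.06 0.03 0.  ]
t 10.9 pull 4.3 lat 0.3 fz -2.8 s 530.9 z 47.4 My/M [ 0.1  -0.43 -0.01]
t 11.4 pull 4.7 lat 0.4 fz -2.3 s 525.0 z 47.3 My/M [ 0.17 -0.58  0.04]
```

```bash
python3 -m jog '{"delta_rot": [[0,0,0],[0,0,0],[0,0,0],[0,0,0],[0,0,0]], "translation": [[1,0,0],[2,0,0],[3,0,0],[4,0,0],[5,0,0]], "hand": [-1,-1,-1,-1,-1]}' >/dev/null && python3 chk.py 8.5 &&
python3 -m jog '{"delta_rot": [[0,0,0],[0,0,0],[0,0,0],[0,0,0],[0,0,0]], "translation": [[1,0,0],[2,0,0],[3,0,0],[4,0,0],[5,0,0]], "hand": [-1,-1,-1,-1,-1]}' >/dev/null && python3 chk.py 8.5 &&
python3 -m jog '{"delta_rot": [[0,0,0],[0,0,0],[0,0,0],[0,0,0],[0,0,0]], "translation": [[1,0,0],[2,0,0],[3,0,0],[4,0,0],[5,0,0]], "hand": [-1,-1,-1,-1,-1]}' >/dev/null && python3 chk.py 8.5 &&
python3 -m jog '{"delta_rot": [[0,0,0],[0,0,0],[0,0,0],[0,0,0],[0,0,0]], "translation": [[1,0,0],[2,0,0],[3,0,0],[4,0,0],[5,0,0]], "hand": [-1,-1,-1,-1,-1]}' >/dev/null && python3 chk.py 8.5 &&
python3 -m jog '{"delta_rot": [[0,0,0],[0,0,0],[0,0,0],[0,0,0],[0,0,0]], "translation": [[1,0,0],[2,0,0],[3,0,0],[4,0,0],[5,0,0]], "hand": [-1,-1,-1,-1,-1]}' >/dev/null && python3 chk.py 8.5
```

```text
t 11.9 pull 3.6 lat -0.3 fz -2.4 s 519.9 z 47.2 My/M [ 0.14 -0.68  0.02]
t 12.4 pull 4.3 lat -0.5 fz -1.1 s 514.8 z 47.2 My/M [ 0.19 -0.68 -0.04]
t 12.9 pull 3.6 lat 0.4 fz -1.0 s 509.8 z 47.2 My/M [ 0.16 -0.69 -0.01]
t 13.4 pull 4.7 lat -0.9 fz -1.3 s 504.8 z 47.2 My/M [ 0.18 -0.67 -0.05]
t 13.9 pull 4.1 lat 1.0 fz -2.4 s 499.8 z 47.2 My/M [ 0.14 -0.69 -0.05]
```

```bash
python3 -m jog '{"delta_rot": [[0,0,0],[0,0,0],[0,0,0],[0,0,0]], "translation": [[0.8,0,0],[1.6,0,0],[2.4,0,0],[3,0,0]], "hand": [-1,-1,-1,-1]}' >/dev/null && python3 chk.py 8 &&
python3 -m jog '{"delta_rot": [[0,0,0],[0,0,0],[0,0,0],[0,0,0]], "translation": [[0.8,0,0],[1.6,0,0],[2.4,0,0],[3,0,0]], "hand": [-1,-1,-1,-1]}' >/dev/null && python3 chk.py 8 &&
python3 -m jog '{"delta_rot": [[0,0,0],[0,0,0],[0,0,0],[0,0,0]], "translation": [[0.8,0,0],[1.6,0,0],[2.4,0,0],[3,0,0]], "hand": [-1,-1,-1,-1]}' >/dev/null && python3 chk.py 8 &&
python3 -m jog '{"delta_rot": [[0,0,0],[0,0,0],[0,0,0],[0,0,0]], "translation": [[0.8,0,0],[1.6,0,0],[2.4,0,0],[3,0,0]], "hand": [-1,-1,-1,-1]}' >/dev/null && python3 chk.py 8 &&
python3 -m jog '{"delta_rot": [[0,0,0],[0,0,0],[0,0,0],[0,0,0]], "translation": [[0.8,0,0],[1.6,0,0],[2.4,0,0],[3,0,0]], "hand": [-1,-1,-1,-1]}' >/dev/null && python3 chk.py 8 &&
python3 -m jog '{"delta_rot": [[0,0,0],[0,0,0],[0,0,0],[0,0,0]], "translation": [[0.8,0,0],[1.6,0,0],[2.4,0,0],[3,0,0]], "hand": [-1,-1,-1,-1]}' >/dev/null && python3 chk.py 8 &&
python3 -m jog '{"delta_rot": [[0,0,0],[0,0,0],[0,0,0],[0,0,0]], "translation": [[0.8,0,0],[1.6,0,0],[2.4,0,0],[3,0,0]], "hand": [-1,-1,-1,-1]}' >/dev/null && python3 chk.py 8 &&
python3 -m jog '{"delta_rot": [[0,0,0],[0,0,0],[0,0,0],[0,0,0]], "translation": [[0.8,0,0],[1.6,0,0],[2.4,0,0],[3,0,0]], "hand": [-1,-1,-1,-1]}' >/dev/null && python3 chk.py 8
```

```text
t 14.3 pull 4.6 lat 0.2 fz -1.6 s 496.8 z 47.2 My/M [ 0.08 -0.67  0.04]
t 14.7 pull 3.5 lat -0.7 fz -1.7 s 493.8 z 47.2 My/M [ 0.18 -0.73  0.  ]
t 15.1 pull 4.3 lat 0.1 fz -1.5 s 490.8 z 47.2 My/M [ 0.15 -0.71  0.01]
t 15.5 pull 5.0 lat -0.9 fz -1.0 s 487.8 z 47.2 My/M [ 0.16 -0.7   0.01]
t 15.9 pull 4.7 lat 0.5 fz -0.9 s 484.7 z 47.2 My/M [ 0.17 -0.72  0.07]
t 16.3 pull 4.0 lat 0.2 fz -2.3 s 481.7 z 47.2 My/M [ 0.22 -0.69  0.  ]
t 16.7 pull 4.3 lat -0.6 fz -1.6 s 478.8 z 47.2 My/M [ 0.21 -0.71  0.07]
t 17.1 pull 4.4 lat -0.1 fz -2.5 s 475.8 z 47.2 My/M [ 0.19 -0.78  0.02]
```

```bash
python3 -m jog '{"delta_rot": [[0,0,0],[0,0,0],[0,0,0],[0,0,0]], "translation": [[0.8,0,0],[1.6,0,0],[2.4,0,0],[3,0,0]], "hand": [-1,-1,-1,-1]}' >/dev/null && python3 chk.py 8 &&
python3 -m jog '{"delta_rot": [[0,0,0],[0,0,0],[0,0,0],[0,0,0]], "translation": [[0.8,0,0],[1.6,0,0],[2.4,0,0],[3,0,0]], "hand": [-1,-1,-1,-1]}' >/dev/null && python3 chk.py 8 &&
python3 -m jog '{"delta_rot": [[0,0,0],[0,0,0],[0,0,0],[0,0,0]], "translation": [[0.8,0,0],[1.6,0,0],[2.4,0,0],[3,0,0]], "hand": [-1,-1,-1,-1]}' >/dev/null && python3 chk.py 8 &&
python3 -m jog '{"delta_rot": [[0,0,0],[0,0,0],[0,0,0],[0,0,0]], "translation": [[0.8,0,0],[1.6,0,0],[2.4,0,0],[3,0,0]], "hand": [-1,-1,-1,-1]}' >/dev/null && python3 chk.py 8 &&
python3 -m jog '{"delta_rot": [[0,0,0],[0,0,0],[0,0,0],[0,0,0]], "translation": [[0.8,0,0],[1.6,0,0],[2.4,0,0],[3,0,0]], "hand": [-1,-1,-1,-1]}' >/dev/null && python3 chk.py 8 &&
python3 -m jog '{"delta_rot": [[0,0,0],[0,0,0],[0,0,0],[0,0,0]], "translation": [[0.8,0,0],[1.6,0,0],[2.4,0,0],[3,0,0]], "hand": [-1,-1,-1,-1]}' >/dev/null && python3 chk.py 8 &&
python3 -m jog '{"delta_rot": [[0,0,0],[0,0,0],[0,0,0],[0,0,0]], "translation": [[0.8,0,0],[1.6,0,0],[2.4,0,0],[3,0,0]], "hand": [-1,-1,-1,-1]}' >/dev/null && python3 chk.py 8 &&
python3 -m jog '{"delta_rot": [[0,0,0],[0,0,0],[0,0,0],[0,0,0]], "translation": [[0.8,0,0],[1.6,0,0],[2.4,0,0],[3,0,0]], "hand": [-1,-1,-1,-1]}' >/dev/null && python3 chk.py 8
```

```text
t 17.5 pull 7.0 lat 0.5 fz -3.0 s 473.5 z 47.3 My/M [ 0.21 -0.98  0.01]
t 17.9 pull 13.6 lat -0.2 fz -5.9 s 473.3 z 47.8 My/M [ 0.26 -1.86 -0.07]
```

The stop is felt: the pull rises from 4.4 to 13.6 N with no further travel, after 58 mm, which is consistent with an 80–90 mm stop place. I back off slowly.

```bash
python3 -m jog '{"delta_rot": [[0,0,0],[0,0,0],[0,0,0],[0,0,0],[0,0,0]], "translation": [[-1,0,0],[-2,0,0],[-3,0,0],[-5,0,0],[-6,0,0]], "hand": [-1,-1,-1,-1,-1]}' >/dev/null && python3 chk.py 3 &&
python3 -m jog '{"delta_rot": [[0,0,0],[0,0,0],[0,0,0],[0,0,0],[0,0,0]], "translation": [[-1.5,0,0],[-3,0,0],[-4.5,0,0],[-6,0,0],[-6,0,0]], "hand": [-1,-1,-1,-1,-1]}' >/dev/null ; python3 chk.py 3
python3 - <<'E'
from ov import *
im=cv2.cvtColor(optics.get_image("side"),cv2.COLOR_RGB2BGR);cv2.imwrite("pics/raw6.png",im)
cv2.imwrite("pics/g6.png",big(im,225,215,70,50,10))
E
```

```text
t 18.4 pull -0.6 lat 0.3 fz -1.3 s 474.2 z 46.8 My/M [ 0.09  0.02 -0.04]
t 18.9 pull -0.2 lat 0.1 fz -1.4 s 482.0 z 47.2 My/M [ 0.02  0.03 -0.02]
```

View pics/g6.png

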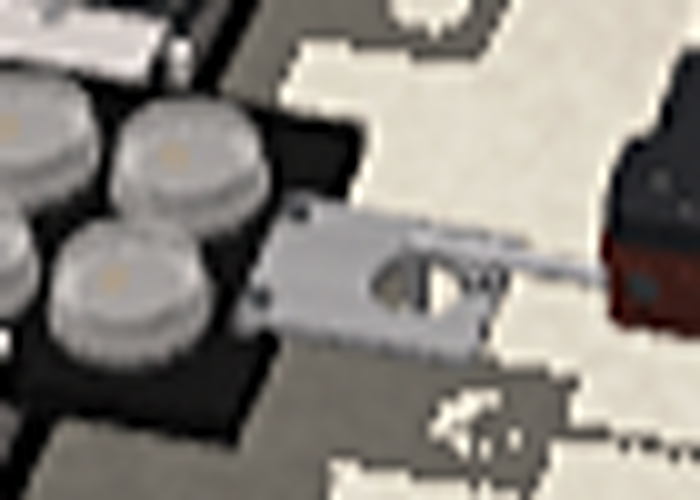

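Side view: tray is out, the hole spans cols 370–465, the leg is at ~412, and the rod keeps its slope. I move 3.5 mm further inward to centre the foot, then lift.

```bash
cat > chz.py <<'E'
import sys
from workcell import get_obs
f=get_obs()["ft_force"]
sys.exit(int(f[2]<-3.5 or abs(f[0])>2.5 or abs(f[1])>2.5))
E
python3 -m jog '{"delta_rot": [[0,0,0],[0,0,0],[0,0,0],[0,0,0]], "translation": [[-1.2,0,0],[-2.4,0,0],[-3.5,0,0],[-3.5,0,0]], "hand": [-1,-1,-1,-1]}' >/dev/null && python3 chk.py 3 &&
python3 -m jog '{"delta_rot": [[0,0,0],[0,0,0],[0,0,0],[0,0,0],[0,0,0]], "translation": [[0,0,-1],[0,0,-3],[0,0,-5],[0,0,-6],[0,0,-6]], "hand": [-1,-1,-1,-1,-1]}' >/dev/null && python3 chk.py 3 && python3 chz.py &&
python3 -m jog '{"delta_rot": [[0,0,0],[0,0,0],[0,0,0],[0,0,0]], "translation": [[0,0,-1],[0,0,-2],[0,0,-3],[0,0,-3]], "hand": [-1,-1,-1,-1]}' >/dev/null && python3 chk.py 3 && python3 chz.py &&
python3 -m jog '{"delta_rot": [[0,0,0],[0,0,0],[0,0,0],[0,0,0]], "translation": [[0,0,-1],[0,0,-2],[0,0,-3],[0,0,-3]], "hand": [-1,-1,-1,-1]}' >/dev/null && python3 chk.py 3 && python3 chz.py &&
python3 -m jog '{"delta_rot": [[0,0,0],[0,0,0],[0,0,0],[0,0,0]], "translation": [[0,0,-1],[0,0,-3],[0,0,-5],[0,0,-5]], "hand": [-1,-1,-1,-1]}' >/dev/null && python3 chk.py 3 && python3 chz.py && 
python3 -m jog '{"delta_rot": [[0,0,0],[0,0,0],[0,0,0],[0,0,0]], "translation": [[0,0,-2],[0,0,-5],[0,0,-8],[0,0,-10]], "hand": [-1,-1,-1,-1]}' >/dev/null && python3 chk.py 3; python3 chz.py; echo $?
```

```text
t 19.35 pull -0.6 lat -0.1 fz -1.1 s 485.6 z 47.2 My/M [0.04 0.   0.02]
t 19.85 pull -0.1 lat 0.5 fz -0.8 s 485.5 z 53.4 My/M [ 0.03  0.07 -0.04]
t 20.25 pull -0.5 lat -0.1 fz -0.6 s 485.4 z 56.3 My/M [ 0.08  0.04 -0.02]
t 20.65 pull 0.6 lat -0.6 fz -0.4 s 485.5 z 59.3 My/M [ 0.08 -0.05  0.02]
t 21.05 pull 0.3 lat 0.5 fz -1.6 s 485.6 z 64.5 My/M [0.04 0.03 0.  ]
t 21.45 pull 0.5 lat -0.3 fz -1.2 s 485.5 z 74.5 My/M [0.02 0.09 0.01]
0
```

```bash
python3 -m jog '{"delta_rot": [[0,0,0],[0,0,0],[0,0,0],[0,0,0]], "translation": [[0,0,-10],[0,0,-24],[0,0,-36],[0,0,-38]], "hand": [-1,-1,-1,-1]}'
python3 go.py 506.1 -313.7 113 74.72
```

```text
t: 21.85
ee_pos: [477.2, 95.4, 113.9]
orientation: [-0.256, 3.128, 0.0]
ft_force: [-0.2, -0.1, -0.9]
width: 15.7
t 21.85 ee [477.2  95.4 113.9] yawy 99.35 F [-0.2 -0.1 -0.9] w 15.7 q [ 0.17  0.39  2.01 -0.    0.74 -1.56]
trans [  38.  -408.3    0.8] rot [0.0007 0.0029 0.4299]
```

```bash
python3 -m jog '{"delta_rot": [[0,0,0],[0,0,0],[0,0,0],[0,0,0],[0,0,0]], "translation": [[2,-20,0],[4,-46,0],[7,-76,0],[10,-106,0],[13,-136,0]], "hand": [-1,-1,-1,-1,-1]}'
python3 -m jog '{"delta_rot": [[0,0,0],[0,0,0],[0,0,0],[0,0,0],[0,0,0]], "translation": [[3,-30,0],[6,-60,0],[8,-90,0],[11,-120,0],[13,-146,0]], "hand": [-1,-1,-1,-1,-1]}'
python3 -m jog '{"delta_rot": [[0,0,0.06],[0,0,0.15],[0,0,0.25],[0,0,0.34],[0,0,0.41]], "translation": [[3,-28,0],[6,-56,0],[9,-84,0],[11,-108,0],[12,-122,0]], "hand": [-1,-1,-1,-1,-1]}'
python3 -m jog '{"delta_rot": [[0,0,0.02],[0,0,0.02],[0,0,0.02],[0,0,0.02]], "translation": [[0,-3,0],[0,-3,0],[0,-3,0],[0,-3,0]], "hand": [-1,-1,-1,-1]}'
python3 go.py 506.1 -313.7 113 74.72
```

```text
t: 22.35
ee_pos: [485.3, -42.2, 112.2]
orientation: [0.256, -3.131, -0.0]
ft_force: [0.1, -0.2, -1.3]
width: 15.7
t: 22.85
ee_pos: [496.2, -188.8, 112.1]
orientation: [0.255, -3.131, 0.0]
ft_force: [0.8, 0.2, -0.9]
width: 15.6
t: 23.35
ee_pos: [504.3, -311.5, 112.1]
orientation: [0.394, 3.116, -0.001]
ft_force: [-0.4, 0.3, -0.5]
width: 16.2
t: 23.75
ee_pos: [503.5, -311.6, 112.1]
orientation: [-0.415, -3.114, -0.0]
ft_force: [-0.2, 0.2, -0.8]
width: 16.1
t 23.75 ee [ 503.5 -311.6  112.1] yawy 74.82 F [-0.2  0.2 -0.8] w 16.1 q [-0.57  0.52  1.77  0.    0.85 -1.88]
trans [-3.1 -1.4 -0.9] rot [ 0.0002 -0.0005  0.0017]
```

```bash
python3 -m jog '{"delta_rot": [[0,0,0.002],[0,0,0.002],[0,0,0.002],[0,0,0.002],[0,0,0.002]], "translation": [[-3,-1.4,10],[-3,-1.4,25],[-3,-1.4,38],[-3,-1.4,42],[-3,-1.4,42]], "hand": [-1,-1,-1,-1,-1]}'
python3 go.py 506.1 -313.7 42 74.72
python3 - <<'E'
from ov import *
im=cv2.cvtColor(optics.get_image("side"),cv2.COLOR_RGB2BGR);cv2.imwrite("pics/raw7.png",im)
cv2.imwrite("pics/g7.png",big(im,315,130,70,60,10))
E
```

```text
t: 24.25
ee_pos: [505.3, -314.1, 68.6]
orientation: [-0.421, -3.111, -0.002]
ft_force: [-0.9, -0.1, -0.8]
width: 15.7
t 24.25 ee [ 505.3 -314.1   68.6] yawy 74.6 F [-0.9 -0.1 -0.8] w 15.7 q [-0.58  0.59  1.78  0.    0.77 -1.88]
trans [-0.7  0.6 26.6] rot [ 0.0008 -0.0026 -0.002 ]
```

View pics/g7.png

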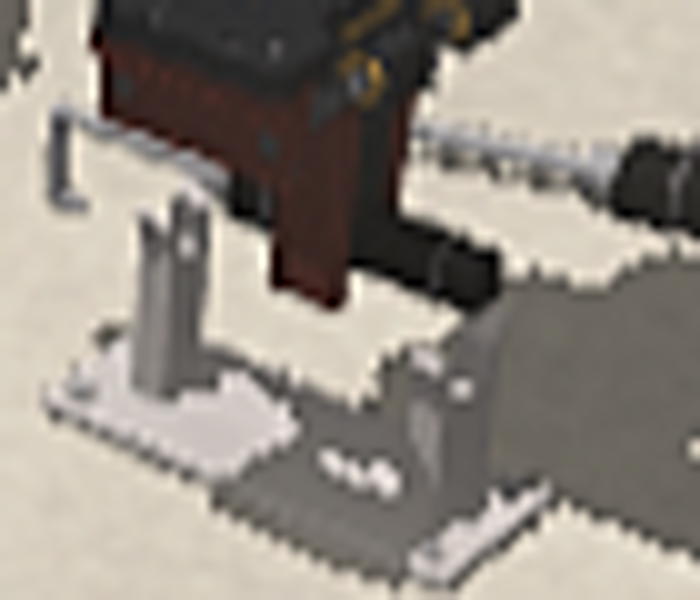

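The hook is held level (leg tip at (65,110), handle rear at (480,280)), with rod and handle over the two notches. I lower it in.

```bash
python3 -m jog '{"delta_rot": [[0,0,0],[0,0,0],[0,0,0]], "translation": [[0,0,5],[0,0,8],[0,0,8]], "hand": [-1,-1,-1]}' && python3 go.py 506.1 -313.7 42 74.72 &&
python3 -m jog '{"delta_rot": [[0,0,0],[0,0,0],[0,0,0],[0,0,0],[0,0,0]], "translation": [[0,0,2],[0,0,5],[0,0,8],[0,0,10],[0,0,10]], "hand": [-1,-1,-1,-1,-1]}' && python3 go.py 506.1 -313.7 42 74.72
```

```text
t: 24.6
ee_pos: [505.9, -314.6, 62.0]
orientation: [-0.421, -3.113, -0.0]
ft_force: [-1.2, 0.7, -1.8]
width: 16.1
t 24.6 ee [ 505.9 -314.6   62. ] yawy 74.6 F [-1.2  0.7 -1.8] w 16.1 q [-0.58  0.6   1.78 -0.    0.76 -1.88]
trans [ 0.1  0.9 20. ] rot [ 0.0001 -0.0004 -0.0021]
t: 25.1
ee_pos: [505.9, -314.6, 51.8]
orientation: [-0.421, -3.113, -0.0]
ft_force: [-0.2, -0.5, -1.3]
width: 15.7
t 25.1 ee [ 505.9 -314.6   51.8] yawy 74.6 F [-0.2 -0.5 -1.3] w 15.7 q [-0.58  0.62  1.78 -0.    0.74 -1.88]
trans [0.  0.9 9.8] rot [ 0.0002 -0.0006 -0.0021]
```

```bash
python3 -m jog '{"delta_rot": [[0,0,-0.002],[0,0,-0.002],[0,0,-0.002],[0,0,-0.002],[0,0,-0.002]], "translation": [[0,0.8,0],[0,0.8,2],[0,0.8,4],[0,0.8,6],[0,0.8,6]], "hand": [-1,-1,-1,-1,-1]}' && python3 chz.py &&
python3 -m jog '{"delta_rot": [[0,0,0],[0,0,0],[0,0,0],[0,0,0],[0,0,0]], "translation": [[0,0,1],[0,0,2],[0,0,3],[0,0,3.5],[0,0,3.5]], "hand": [-1,-1,-1,-1,-1]}' ; python3 go.py 506.1 -313.7 42 74.72
```

```text
t: 25.6
ee_pos: [506.1, -313.8, 45.8]
orientation: [-0.418, -3.113, -0.0]
ft_force: [0.4, 0.1, -0.9]
width: 16.0
t: 26.1
ee_pos: [506.3, -313.9, 42.6]
orientation: [-0.418, -3.114, -0.0]
ft_force: [-0.3, 0.5, -0.4]
width: 16.0
t 26.1 ee [ 506.3 -313.9   42.6] yawy 74.71 F [-0.3  0.5 -0.4] w 16.0 q [-0.57  0.63  1.79  0.    0.72 -1.88]
trans [0.2 0.1 0.6] rot [ 0.     -0.0001 -0.0001]
```

```bash
python3 -m jog '{"delta_rot": [[0,0,0],[0,0,0],[0,0,0]], "translation": [[0,0,0.4],[0,0,0.7],[0,0,0.7]], "hand": [-1,-1,-1]}' 
python3 -m jog '{"delta_rot": [[0,0,0],[0,0,0],[0,0,0],[0,0,0],[0,0,0]], "translation": [[0,0,0],[0,0,0],[0,0,0],[0,0,0],[0,0,0]], "hand": [-0.55,-0.4,-0.2,0.1,0.4]}' 
python3 -m jog '{"delta_rot": [[0,0,0],[0,0,0],[0,0,0],[0,0,0],[0,0,0]], "translation": [[0,0,0],[0,0,0],[0,0,-5],[0,0,-20],[0,0,-45]], "hand": [0.4,0.4,0.4,0.4,0.4]}'
python3 -m jog '{"delta_rot": [[0,0,0],[0,0,0],[0,0,0],[0,0,0],[0,0,0]], "translation": [[0,0,-40],[0,0,-80],[0,0,-120],[0,0,-140],[0,0,-140]], "hand": [0.4,0.4,0.4,0.4,0.4]}'
python3 - <<'E'
from ov import *
im=cv2.cvtColor(optics.get_image("side"),cv2.COLOR_RGB2BGR);cv2.imwrite("pics/raw8.png",im)
out=np.zeros((600,780,3),np.uint8)
out[:300,:350]=big(im,315,130,70,60,5);out[300:,:420]=big(im,205,190,84,60,5)
cv2.imwrite("pics/g8.png",out)
E
```

```text
t: 26.4
ee_pos: [506.3, -313.9, 42.0]
orientation: [-0.418, -3.114, -0.0]
ft_force: [0.3, 0.6, -1.7]
width: 15.8
t: 26.9
ee_pos: [506.4, -314.0, 42.0]
orientation: [0.418, 3.114, -0.0]
ft_force: [0.4, 0.2, 0.3]
width: 46.6
t: 27.4
ee_pos: [505.5, -313.4, 87.1]
orientation: [-0.418, -3.111, -0.002]
ft_force: [1.7, 0.2, 0.3]
width: 61.5
t: 27.9
ee_pos: [508.1, -315.1, 231.9]
orientation: [0.417, 3.107, -0.005]
ft_force: [0.8, 0.6, 0.2]
width: 61.2
```

View pics/g8.png

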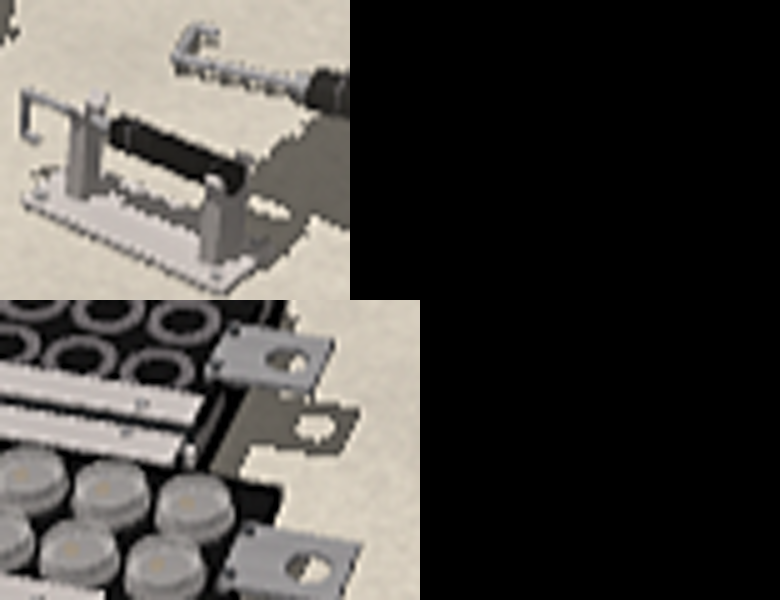

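Run:
```python
import cv2,numpy as np
g=lambda f:cv2.cvtColor(cv2.imread(f),cv2.COLOR_BGR2GRAY).astype(np.float32)
A,B,S=g("pics/raw6.png"),g("pics/raw8.png"),g("pics/side0.png")
print("loaded boxes",cv2.phaseCorrelate(A[221:253,226:256].copy(),B[221:253,226:256].copy()))
print("empty tray since start",cv2.phaseCorrelate(S[183:210,205:273].copy(),B[183:210,205:273].copy()))
from workcell import get_obs,ctrl
o=get_obs();print(o["t"],o["ft_force"])
print(ctrl.close_job())
```

```text
loaded boxes ((0.014644959389960022, -0.0020961499367011527), 0.995111206981043)
empty tray since start ((0.012750851087417914, 0.49012583426215706), 0.9953457462781496)
27.95 [-0.04361462  0.36547905 -0.79697627]
the job is handed in; nothing more can be done
None
```

The job is done and handed in at about 28 s. I gripped the small black hook from its rest and lowered its foot through the finger hole of the loaded tray. I drew the tray about 58 mm at a steady pull of around 4.4 N. At the stop the pull rose to 13.6 N with no further travel. I then backed the hook off, lifted it out without any contact force, laid it in the rest's notches and retreated clear.

**Last checks**
- **Hook:** the final side picture shows it seated level in both notches, about 4 mm forward of where I picked it up. The start fit put it about 5 mm back of its middle place.
- **Loaded tray:** it moved 0.01 px between my backing off the stop and the end, so unhooking did not shift it. The buffer's own position cannot be seen. That it is home rests on the force rise and the travel.
- **Empty tray:** the comparison with the start gave 0.0 px across but 0.49 px down. I put this down to a half-pixel bias from the 27-row crop, because the match was 0.995 and nothing came near that tray. I did not confirm it with a second measurement.
- **Loupe, single box and brass holder:** I never went near these and did not measure them again.

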